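# Load two sample rings on the core tester

## Task

Load the ring tester: draw its flat carriage plate out from under the white hood until it stops, then put the wide ring and after it the narrow ring over the upright post, each pressed down past the post's sprung balls until it is fully home, the wide one flat on the plate and the narrow one flat on top of it. Leave the solid disc, the stopper and the jar where they are.

Things in the scene. Friction and masses are not known exactly. Their poses are not given: they have to be found in the camera images.
- tester: Fixed tester: white hood (170 deep x 162 wide, top 82 above the bench, open in front) over a low bed. Origin on the bench (z = 0) under the hood; +x points into the machine: its front edge is at x = -80 mm, and the carriage comes out toward -x. The bed (130 wide, side guides 12 high) runs from x = -220 to +90 mm.
- carriage (a joint): How far the flat carriage plate is drawn out along the tester's -x, in m: 0 fully in, 0.150 at its stop; starts at 0 to 0.03. Aluminium, 250 long x 104 wide x 8 thick, top 13 mm above the bench, no handle: press on it from above with about 8 to 15 N and pull. It takes about 2 N to slide and stays where it is left.
- press_pad (a point): Point on top of the carriage plate, centre of the dark rubber patch (70 along the travel x 80 wide) where to press, 135 mm from the post toward the tester's front, clear of the hood. Moves with the plate. Axes as the tester's.
- post_seat (a point): Point on top of the carriage plate at the foot of the post, on its axis; moves with the plate, under the hood at the start. The upright steel post is 20 mm in diameter, 54 high, straight up to 44, then tapering to 10 mm at the tip. Axes as the tester's.
- wide_ring: Aluminium ring, outer diameter 60, bore 22.5, 14 high, lying flat on the bench. Origin at the centre of its underside, z up. About 90 g.
- narrow_ring: Aluminium ring, outer diameter 46, bore 22.5, 12 high, lying flat on the bench. Origin at the centre of its underside, z up. About 50 g.
- solid_disc: Aluminium disc without a hole, diameter 52, 13 high: not to be moved. Origin at the centre of its underside.
- stopper: Loose red-brown rubber stopper, 23 mm across and 28 high, standing on the bench: not to be moved. Origin at the centre of its underside.
- jar: Loose closed jar, 52 mm across and 70 high: not to be moved. Origin at the centre of its underside.
- post_balls (a point): Point on the post's axis, 33 mm above the plate, at the height of three small sprung balls that stand out 2.3 mm from the post. A ring laid on stops there, its underside about 35 mm above the plate; pressed evenly down with about 10 N (say a finger each side of the post) it snaps past, then drops freely.
Things that resemble listed ones, but are neither listed nor needed, are in the scene too. Leave any black or blue look-alike of the narrow_ring alone.

How it is judged (in metres and radians):
On the way, in this order (a step that is already met when the one before it is completed fails the run):
1. the carriage is drawn out to its stop (to within 12 mm) (value of joint carriage above 0.138 m), for 0.2 s.
2. the wide ring is home on the plate, around the post, with the narrow ring not yet on (z of wide_ring in the frame of post_seat below 0.0025 m and horizontal distance between wide_ring and post_seat below 0.003 m and angle between wide_ring's own z axis and vertical below 0.06 rad and horizontal distance between narrow_ring and post_seat above 0.02 m), for 0.2 s.
3. the narrow ring is home on top of the wide one (z of narrow_ring in the frame of post_seat between 0.0115 and 0.0165 m and horizontal distance between narrow_ring and post_seat below 0.003 m and angle between narrow_ring's own z axis and vertical below 0.06 rad), for 0.2 s.
At the end, for the whole second after the job is handed in: The carriage is out to within 12 mm of its stop; the wide ring lies flat around the post with its underside within 2.5 mm of the plate, the narrow ring flat on top of it with its underside 14 mm above the plate (within 2.5 mm), both within 3 mm of the post's axis and at rest (all of step 3 and value of joint carriage above 0.138 m and z of wide_ring in the frame of post_seat below 0.0025 m and horizontal distance between wide_ring and post_seat below 0.003 m and angle between wide_ring's own z axis and vertical below 0.06 rad and linear speed of each of wide_ring, narrow_ring below 0.02 m/s); the robot touches nothing.
It fails at once if the solid disc, the stopper or the jar is moved more than 30 mm (distance of any of solid_disc, stopper, jar from where it was at the start of the episode above 0.03 m).
It also fails if it takes over 72 s, if anything falls off the work surface, if the arm or the gripper's body presses on something with over 40 N, if the wrist force passes 120 N, or if a joint passes its speed limit or range.

## Robot

A 6-joint arm with a two-finger parallel gripper is mounted at the origin on the work surface. World frame = base frame: x ahead of the robot, y to its left, z up, the work surface at z = 0. Lengths are in mm, angles in rad, forces in N, time in s.
With the tool pointing down it reaches from about 300 to 775 mm from the base axis. Payload 14.6 kg.
Tool frame: the origin (TCP) lies at the very end of the fingers, on their centre line; the grasp point (between the pads) lies 19 mm behind it (manip.grip_point_offset is the distance from the TCP to the grasp point, in mm); z points along the fingers, y is the line along which they close (so a half turn about z gives the same grasp; the last joint's range is limited). The gripper opens to 94 mm and grips with 3 to 60 N. Pads are 16 mm wide; open, the fingers measure 119 mm over their backs; the gripper's body (75 mm by 177 mm) begins 78 mm behind the grasp point.
Start: joints at [1.139, 0.3, 1.521, -0, 1.321, -0.067], TCP at [196.216, 513.798, 205.446] pointing down, gripper open.
Joint ranges: [-3.03, 3.03], [-0.79, 2.21], [0.23, 2.52], [-1.04, 4.18], [0, 3.07], [-2.55, 2.55]. Speed limits (rad/s): [2.22, 2.22, 2.57, 3.14, 3.14, 3.14].

## Interface

Orientations are given as [roll, pitch, yaw] about the fixed x, y, z axes, in that order (R = Rz(yaw) Ry(pitch) Rx(roll)).
In Python, from cell import telemetry, eyes, manip gives the robot as it stands.
- The arm moves only by the tool play_rows, never from a script. Its arguments are lists of equal length, an entry for each row: "translation": the shift along the world's x, y, z in m, a list of three; "yaw": the turn about the world's z in rad. A call has 1 to 12 rows; each row is the pose to reach, as a shift and turn from the pose commanded when the call began; what a row does not reach only later rows make up. A row lasts 1/8 s, in which the tool goes at most 62.5 mm and 10.7 degrees, less where a joint would pass 70% of its speed; a pose out of reach is approached as far as the arm can. A call with a gripper value outside its range is refused whole. "hand" is the opening, from 0 (shut) to 1 (fully open), set as the call begins (left out, the last holds). The fingers move at their own pace and stop on an object; "force" is the grip in N (left out, the last holds). Time passes only in rows, so rows that repeat a pose let the fingers close. It gives the time, the measured TCP pose, the force, the opening and the grip force at its end, in the units of the state.
- telemetry.read_state(): the state, without advancing time (a new reading comes with each control period).
- eyes.camera(name): name is "scene" or "top" or "wrist"; returns a dict with "pixels" (384x512x3 uint8, red, green, blue), "fx", "fy", "cx", "cy" (pixels), "dist_coeffs" ([k1, k2, p1, p2, k3] as OpenCV has them; the pictures are not rectified), "cam_to_world" (4x4, takes a point from camera to world coordinates); the wrist camera has in their place "T_tool_cam" (4x4, takes a point from camera to tool coordinates, whose origin is the TCP and whose axes are the flange's). Camera axes: x right, y up, looking along -z (the intrinsics and any distortion apply to the point x, -y, -z); pixel columns grow to the right and rows downward; lengths in mm; the calibration is good to about 2 mm. A picture is of the moment at which its call begins: read the wrist's pose just before it. There is no depth.
- manip.sign_off(): hands the job in; it is judged then, once.
The state is a dict: "clock": time; "joints": joint angles; "qd": joint speeds; "effort": joint torques, N m; "eef_pos": TCP position; "eef_rot": TCP orientation; "wrist_force": force on the tool from outside, world axes, zero at the start; "moment": the same for the moment, N m; "finger_gap": finger opening in mm; "finger_force": force on a finger pad.
Only numpy, scipy, OpenCV 4.12 (cv2) and the standard library are available. Lean on these libraries where they do the work, as an engineer would, in place of code of your own. Each camera call takes 0.05 s, during which the arm holds its last target. There are 200 camera calls.

## Working session

There is one attempt and no reset: what is moved stays moved. The work goes in short steps, Python scripts to look and compute and a tool call to move; the robot and the scene stay as the last step left them, time stands still between calls to the robot, and variables do not carry over. Pictures are saved under pics/ and viewed, at most 10 in all, crops included, and the job is handed in when it is done.

Besides the shell and the picture viewer there is one more tool, called after "Request:" as name(argument=value, ...) on one line, values as JSON. play_rows: Moves the arm, as the interface text tells. Its arguments: {"type":"object","properties":{"translation":{"type":"array","items":{"type":"array","items":{"type":"number"}}},"yaw":{"type":"array","items":{"type":"number"}},"hand":{"type":"number"},"force":{"type":"number"}},"required":["translation","yaw"]}

```bash
mkdir -p pics; cat > h.py <<'E'
from cell import telemetry, eyes, manip
import numpy as np, cv2
from scipy.spatial.transform import Rotation as R
def grab(name):
    s=telemetry.read_state(); c=eyes.camera(name)
    if name=="wrist":
        T=np.eye(4); T[:3,:3]=R.from_euler('xyz',s['eef_rot']).as_matrix(); T[:3,3]=s['eef_pos']
        c['M']=T@np.array(c['T_tool_cam'])
    else: c['M']=np.array(c['cam_to_world'])
    c['K']=np.array([[c['fx'],0,c['cx']],[0,c['fy'],c['cy']],[0,0,1.]]); c['d']=np.array(c['dist_coeffs'],float)
    return c
def plane(c,uv,z):
    p=cv2.undistortPoints(np.array(uv,float).reshape(-1,1,2),c['K'],c['d']).reshape(-1,2)
    r=np.c_[p[:,0],-p[:,1],-np.ones(len(p))]@c['M'][:3,:3].T; o=c['M'][:3,3]
    return o+r*((z-o[2])/r[:,2])[:,None]
def proj(c,P):
    P=np.array(P,float).reshape(-1,3); q=(P-c['M'][:3,3])@c['M'][:3,:3]
    return cv2.projectPoints(q*[1,-1,-1],np.zeros(3),np.zeros(3),c['K'],c['d'])[0].reshape(-1,2)
def save(c,n,s=1.5): cv2.imwrite('pics/'+n+'.png',cv2.resize(cv2.cvtColor(c['pixels'],cv2.COLOR_RGB2BGR),None,fx=s,fy=s))
E
python3 - <<'E'
from h import *
for n in("top","scene"):
    c=grab(n);save(c,n);np.save(n+'.npy',c,allow_pickle=True);print(n,c['M'].round(2).tolist(),c['fx'])
print(telemetry.read_state())
E
```

```text
top [[0.0, 1.0, -0.09, 506.05], [-1.0, 0.0, -0.01, 21.62], [-0.01, 0.09, 1.0, 850.4], [0.0, 0.0, 0.0, 1.0]] 359.85014884136154
scene [[-0.65, -0.64, 0.42, 934.77], [0.76, -0.54, 0.36, 357.16], [-0.0, 0.55, 0.83, 808.11], [0.0, 0.0, 0.0, 1.0]] 435.56476085276114
{'clock': 0.1, 'joints': array([ 1.13940344e+00,  3.00401911e-01,  1.52153649e+00,  1.83374357e-06,
        1.32072823e+00, -6.65924652e-02]), 'qd': array([-0.00077503, -0.00101773, -0.00265983,  0.00050923,  0.0015099 ,
        0.0008271 ]), 'effort': array([ 2.20018235e-03, -5.32640290e+01, -3.53287268e+01,  7.10348622e-02,
        2.34081689e-02, -7.52117899e-05]), 'eef_pos': array([196.11285108, 513.5794367 , 204.94315479]), 'eef_rot': array([-3.14052117e+00, -7.32382228e-05,  2.77679174e+00]), 'wrist_force': array([-0.16183062, -0.28585664, -0.70637333]), 'moment': array([ 0.03229302, -0.04767718, -0.03610683]), 'finger_force': 0.0, 'finger_gap': 93.80932749586647}
```

View pics/top.png

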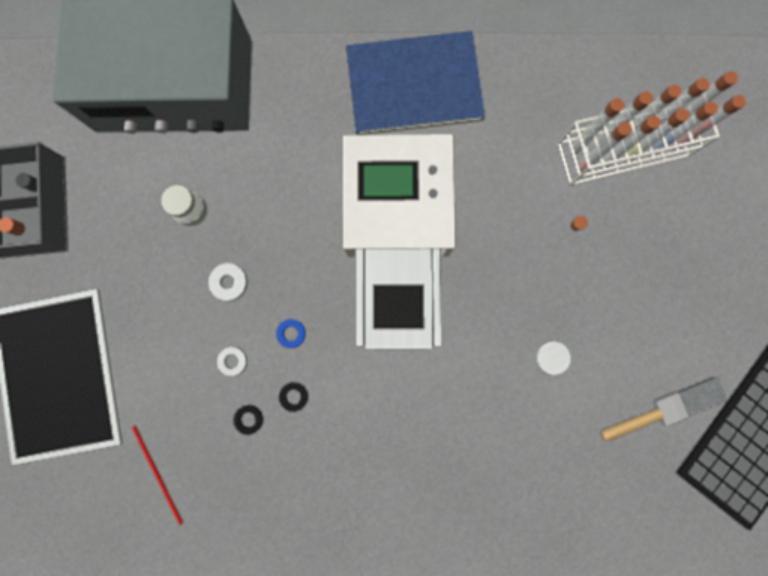

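View pics/scene.png

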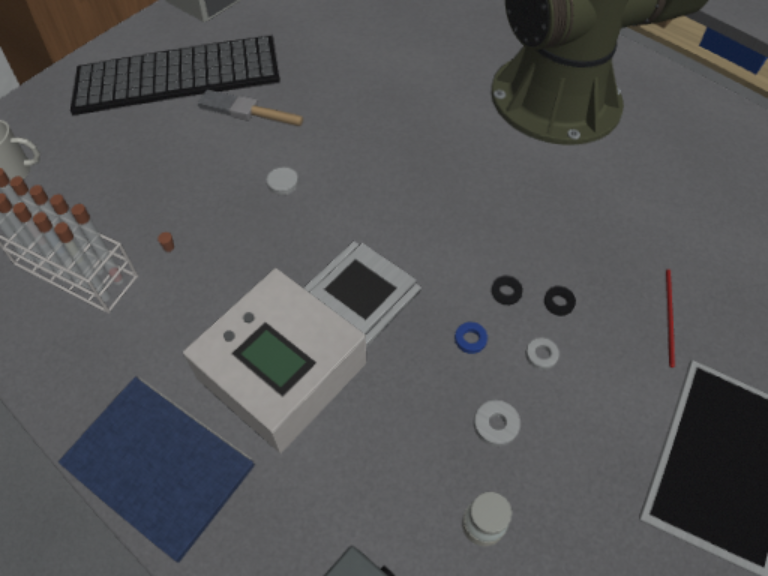

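Top view (pixels at 1.5x): the tester is at (398,190), its dark pad at (398,306). Things that could be taken for the rings:
- White ring at (227,282): large, so the wide ring.
- White ring at (231,361): small, so the narrow ring.
- Blue ring at (291,334) and black rings at (293,397) and (248,420): look-alikes.
- Disc without a hole at (554,358): the solid disc.

The scene view agrees, with the wide ring at (497,422) and the narrow ring at (543,352). The jar is at (180,203) and the stopper at (580,223) in the top view.

```bash
cat > m.py <<'E'
from h import *
t=np.load('top.npy',allow_pickle=True).item(); s=np.load('scene.npy',allow_pickle=True).item()
def ell(c,x,y,z,r=30,dark=False,col=None):
    x,y=int(x),int(y); g=c['pixels'][y-r:y+r,x-r:x+r].astype(int).sum(2)/3
    m=((g<60) if dark else (g>140)).astype(np.uint8)
    cs,h=cv2.findContours(m,cv2.RETR_CCOMP,cv2.CHAIN_APPROX_NONE)
    for k,h_ in zip(cs,h[0]):
        if len(k)>=12 and (cv2.contourArea(k)>40):
            e=cv2.minAreaRect(k) if dark else cv2.fitEllipse(k)
            P=plane(c,[e[0][0]+x-r,e[0][1]+y-r],z)[0]
            pts=plane(c,k.reshape(-1,2)+[x-r,y-r],z)[:,:2]
            cc,rad=cv2.minEnclosingCircle(pts.astype(np.float32))
            print('hole' if h_[3]>=0 else 'outer',np.round(e[0],1)+[x-r,y-r],np.round(e[1],1),P.round(1),'R',round(rad,1), 'ang',round(e[2],1))
            if dark: print(plane(c,cv2.boxPoints(e)+[x-r,y-r],z).round(1).tolist())
for c,n,w,na,p in((t,'top',(151,188),(154,241),(265,204)),(s,'scene',(331,281),(362,235),(240,193))):
    print(n);print('wide');ell(c,*w,14);print('narrow');ell(c,*na,12,r=20);print('pad');ell(c,*p,13,dark=True)
    print('base'); 
for n,q in dict(jar=(119,134),stop=(386,148),disc=(369,238)).items(): print(n,plane(t,q,70 if n=='jar' else 20)[0].round())
for q in [(344,135),(454,135),(343,247),(454,247)]: print('hood',plane(t,[q[0]/1.5,q[1]/1.5],82)[0].round(1))
i=t['pixels'][165:295,135:235]; cv2.imwrite('pics/crop.png',cv2.resize(i[:,:,::-1],None,fx=4.5,fy=4.5,interpolation=cv2.INTER_CUBIC))
E
python3 m.py
```

```text
top
wide
outer [142.4 197.3] [45.4 47.6] [578.3 294.7  14. ] R 75.8 ang 163.5
hole [134.5 210.6] [ 7.6 10.4] [547.2 312.6  14. ] R 13.3 ang 144.7
hole [139.4 202.6] [11.8 20.2] [566.  301.5  14. ] R 25.9 ang 133.0
hole [150.4 187.3] [8.9 9.2] [602.1 276.5  14. ] R 11.7 ang 103.1
narrow
outer [153.1 239.7] [41.  46.5] [479.5 267.2  12. ] R 63.0 ang 79.4
hole [159.  241.7] [12.9 23.7] [474.9 253.3  12. ] R 31.5 ang 0.2
pad
outer [265.5 204. ] [26. 31.] [563.2   5.6  13. ] R 47.2 ang 90.0
[[593.7, 41.8, 13.0], [593.8, -30.7, 13.0], [533.0, -30.4, 13.0], [532.9, 41.6, 13.0]]
base
scene
wide
narrow
pad
outer [239.8 192.2] [37.1 28.7] [562.6   5.5  13. ] R 50.0 ang 36.3
[[596.7, -32.2, 13.0], [526.8, -45.3, 13.0], [528.5, 43.3, 13.0], [596.0, 53.0, 13.0]]
base
jar [716. 334.  70.]
stop [ 695. -278.   20.]
disc [ 485. -232.   20.]
hood [811.3  86.8  82. ]
hood [811.1 -75.4  82. ]
hood [643.7  86.6  82. ]
hood [643.8 -73.4  82. ]
```

View pics/crop.png

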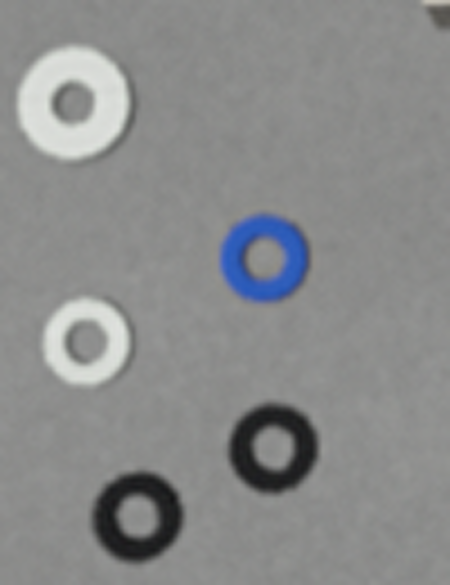

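The crop confirms the choice: the wide ring has its hole at crop (73,103), the narrow white ring at (86,341), with the blue and black look-alikes beside them. The tester is aligned with the world axes. I'll go to the pad first.

Request:
play_rows(translation=[[0.367,-0.508,-0.15],[0.367,-0.508,-0.15],[0.367,-0.508,-0.15],[0.367,-0.508,-0.15],[0.367,-0.508,-0.15],[0.367,-0.508,-0.15],[0.367,-0.508,-0.15],[0.367,-0.508,-0.15],[0.367,-0.508,-0.15],[0.367,-0.508,-0.15],[0.367,-0.508,-0.15],[0.367,-0.508,-0.165]], yaw=[0.365,0.365,0.365,0.365,0.365,0.365,0.365,0.365,0.365,0.365,0.365,0.365], hand=0.0, force=20)

```text
clock: 1.6
eef_pos: [563.8, 4.4, 39.8]
eef_rot: [-3.142, 0.001, 3.139]
wrist_force: [0.8, 0.4, 0.4]
finger_gap: 0.6
finger_force: 0.0
```

Request:
play_rows(translation=[[0,0,-0.015],[0,0,-0.022],[0,0,-0.025],[0,0,-0.027],[0,0,-0.027]], yaw=[0,0,0,0,0])

```text
clock: 2.22
eef_pos: [563.3, 5.9, 13.7]
eef_rot: [-3.142, 0.0, -3.141]
wrist_force: [0.5, -0.8, 0.8]
finger_gap: 0.8
finger_force: 0.0
```

Request:
play_rows(translation=[[0,0,-0.0015],[0,0,-0.0025],[0,0,-0.0025]], yaw=[0,0,0])

```text
clock: 2.6
eef_pos: [564.9, 5.9, 13.1]
eef_rot: [-3.142, 0.005, -3.141]
wrist_force: [-0.4, 1.7, 15.5]
finger_gap: 0.2
finger_force: 8.0
```

Request:
play_rows(translation=[[-0.005,0,0.0001],[-0.018,0,0.0002],[-0.032,0,0.0002],[-0.046,0,0.0002],[-0.06,0,0.0002],[-0.074,0,0.0002],[-0.088,0,0.0002],[-0.1,0,0.0002],[-0.11,0,0.0002],[-0.12,0,0.0002],[-0.12,0,0.0002]], yaw=[0,0,0,0,0,0,0,0,0,0,0])

```text
clock: 3.98
eef_pos: [444.7, 5.1, 13.1]
eef_rot: [-3.14, 0.005, -3.141]
wrist_force: [-2.2, -6.0, 18.4]
finger_gap: 0.8
finger_force: 9.5
```

Request:
play_rows(translation=[[-0.006,0,0.0002],[-0.012,0,0.0002],[-0.018,0,0.0002],[-0.024,0,0.0002],[-0.03,0,0.0002],[-0.034,0,0.0002],[-0.034,0,0.0002]], yaw=[0,0,0,0,0,0,0])

```text
clock: 4.85
eef_pos: [411.7, 5.6, 13.1]
eef_rot: [-3.141, 0.007, -3.141]
wrist_force: [4.8, -0.6, 13.3]
finger_gap: 0.8
finger_force: 6.7
```

```bash
python3 - <<'E'
from h import *
c=grab('top');save(c,'t2')
E
```

```text
(no output)
```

View pics/t2.png

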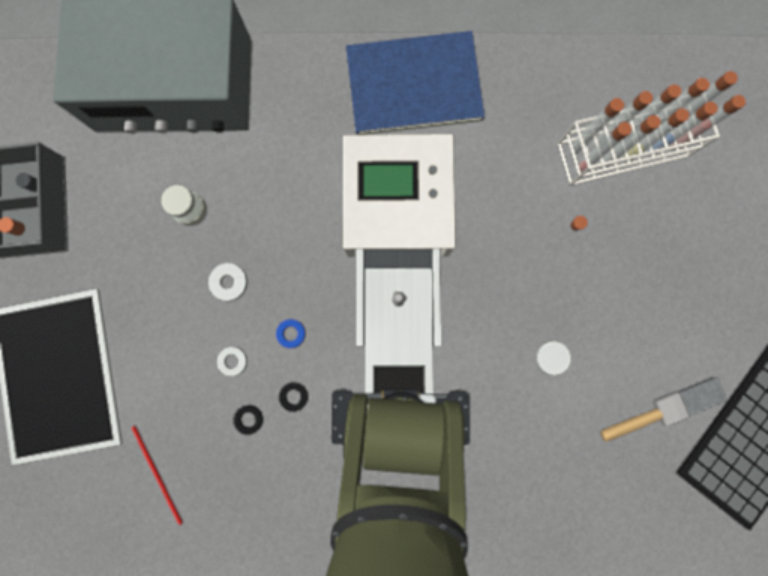

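The plate is out and the post shows at (398,298). I'll pull a bit more to confirm the stop.

Request:
play_rows(translation=[[-0.003,0,0],[-0.006,0,0],[-0.009,0,0],[-0.009,0,0]], yaw=[0,0,0,0])

```text
clock: 5.4
eef_pos: [402.9, 5.6, 13.1]
eef_rot: [-3.141, 0.007, -3.142]
wrist_force: [6.1, 0.1, 12.1]
finger_gap: 0.4
finger_force: 6.2
```

```bash
python3 - <<'E'
from h import *
c=grab('top');cv2.imwrite('pics/t3.png',c['pixels'][150:290,220:320,::-1].repeat(5,0).repeat(5,1)[:600])
print(plane(c,[[265.5,199]],67),plane(c,[[265.5,178.7]],13))
E
```

```text
[[570.49733488   6.61675393  67.        ]] [[622.7362082    5.55596538  13.        ]]
```

View pics/t3.png

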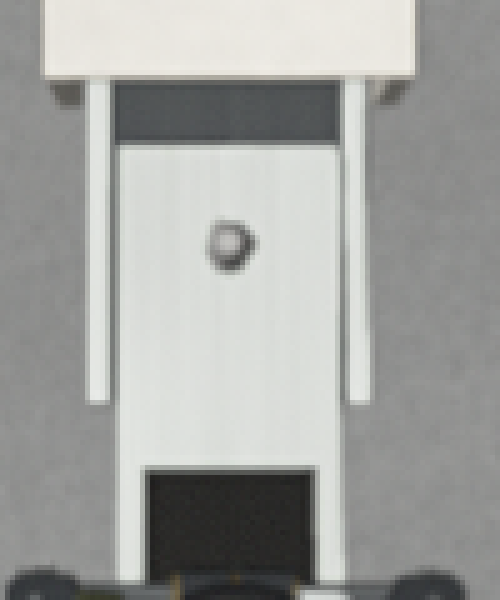

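The post is unmoved while the pad slipped under the fingers, so the plate is at its stop. Next is the wide ring.

Request:
play_rows(translation=[[0,0,0.06],[0.06,0.08,0.12],[0.197,0.269,0.137],[0.197,0.269,0.137],[0.197,0.269,0.137],[0.197,0.269,0.137],[0.197,0.269,0.137],[0.197,0.269,0.137],[0.197,0.269,0.137],[0.197,0.269,0.137]], yaw=[0,0,0,0,0,0,0,0,0,0], hand=1.0)

```text
clock: 6.7
eef_pos: [596.9, 273.9, 148.5]
eef_rot: [-3.141, -0.0, 3.141]
wrist_force: [-0.5, 0.2, -0.4]
finger_gap: 93.3
finger_force: 0.0
```

```bash
python3 - <<'E'
from h import *
c=grab('wrist');save(c,'w1');np.save('w1.npy',c,allow_pickle=True);print(c['M'].round(2).tolist(),c['fx'],telemetry.read_state()['eef_pos'], proj(c,[[600.7,274.6,14]]))
t=grab('top');save(t,'t4');np.save('t4.npy',t,allow_pickle=True)
g=t['pixels'][185:212,252:280].mean(2).round().astype(int)
print('pad edge',plane(t,[[265.5,244]],13)[0][0]+100)
for b in (244,): pass
E
```

```text
[[-0.0, -0.97, -0.23, 531.2], [1.0, -0.0, -0.0, 274.94], [-0.0, -0.23, 0.97, 328.11], [0.0, 0.0, 0.0, 1.0]] 337.7182580925949 [597.04020407 274.0056714  148.63590615] [[253.95399583 187.09647834]]
pad edge 570.6960756167039
```

View pics/w1.png

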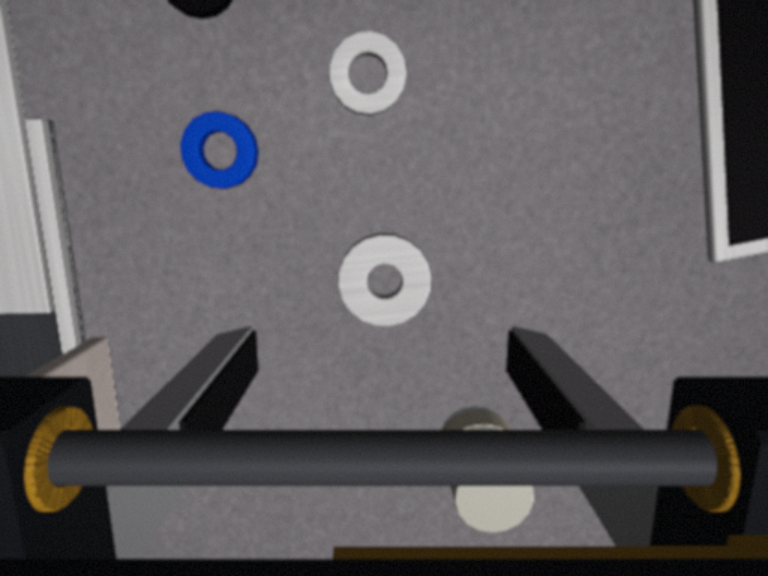

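The wrist view shows the wide ring at (385,280) and the narrow ring at (368,72), both between open fingers' reach.

```bash
cat > r.py <<'E'
from h import *
def rings(c,guess,z,Rad,thr=110):
    m=(c['pixels'].min(2)>thr).astype(np.uint8)
    cs,h=cv2.findContours(m,cv2.RETR_CCOMP,cv2.CHAIN_APPROX_NONE)
    for k,h_ in zip(cs,h[0]):
        if len(k)<15 or cv2.contourArea(k)<60: continue
        e=cv2.fitEllipse(k); P=plane(c,e[0],z)[0]
        if np.hypot(*(P[:2]-guess))<25 and e[1][1]<75:
            r=np.linalg.norm(plane(c,k.reshape(-1,2),z)[:,:2]-P[:2],axis=1).mean()
            print('hole' if h_[3]>=0 else 'outer',P.round(1),'r',r.round(1))
if __name__=='__main__':
    for n in('w1.npy','t4.npy'):
        c=np.load(n,allow_pickle=True).item()
        for thr in ((110,125,140) if n=='w1.npy' else (140,155)):
            print(n,thr);rings(c,(600,275),14,30,thr);rings(c,(477,265),12,23,thr)
E
python3 r.py
```

```text
w1.npy 110
hole [604.8 278.3  14. ] r 7.6
hole [498.5 263.7  12. ] r 6.8
hole [474.  268.6  12. ] r 8.0
w1.npy 125
outer [600.6 276.7  14. ] r 29.6
hole [601.2 276.9  14. ] r 11.3
outer [476.2 266.7  12. ] r 22.5
hole [476.4 266.8  12. ] r 11.4
w1.npy 140
outer [600.5 276.8  14. ] r 29.2
hole [601.  276.9  14. ] r 11.8
outer [476.3 266.7  12. ] r 22.0
hole [476.4 266.8  12. ] r 11.7
t4.npy 140
hole [596.8 259.1  14. ] r 20.3
t4.npy 155
outer [594.7 271.   14. ] r 21.5
outer [480.2 265.4  12. ] r 48.5
```

Request:
play_rows(translation=[[0.0015,0.0025,-0.05],[0.0025,0.0025,-0.1],[0.0025,0.0025,-0.12],[0.0025,0.0025,-0.13],[0.0025,0.0025,-0.13],[0.0025,0.0025,-0.13]], yaw=[0,0,0,0,0,0])

```text
clock: 7.55
eef_pos: [600.5, 277.6, 20.1]
eef_rot: [3.141, 0.002, -3.141]
wrist_force: [-0.2, 0.2, -0.9]
finger_gap: 93.6
finger_force: 0.0
```

Request:
play_rows(translation=[[0,0,-0.01],[0,0,-0.017],[0,0,-0.017],[0,0,-0.017]], yaw=[0,0,0,0])

```text
clock: 8.05
eef_pos: [599.6, 277.3, 1.1]
eef_rot: [-3.141, -0.0, -3.141]
wrist_force: [-0.3, 0.6, -0.9]
finger_gap: 93.9
finger_force: 0.0
```

Request:
play_rows(translation=[[0,0,0],[0,0,0],[0,0,0],[0,0,0],[0,0,0],[0,0,0]], yaw=[0,0,0,0,0,0], hand=0.5, force=25)

```text
clock: 8.8
eef_pos: [599.7, 277.3, 1.4]
eef_rot: [-3.142, -0.0, -3.141]
wrist_force: [-0.4, -0.7, 0.1]
finger_gap: 59.5
finger_force: 25.0
```

Request:
play_rows(translation=[[0,0,0.02],[0,0,0.06],[0,0,0.1],[0,0,0.1],[0,0,0.1]], yaw=[0,0,0,0,0])

```text
clock: 9.43
eef_pos: [599.4, 277.2, 101.3]
eef_rot: [-3.141, -0.0, -3.141]
wrist_force: [0.1, -0.0, -1.5]
finger_gap: 59.5
finger_force: 25.0
```

```bash
python3 - <<'E'
from h import *
print(telemetry.read_state()['eef_pos'])
c=grab('wrist');save(c,'w2');np.save('w2.npy',c,allow_pickle=True)
c=grab('top');np.save('t5.npy',c,allow_pickle=True)
E
```

```text
[599.44298432 277.20196433 101.3029867 ]
```

View pics/w2.png

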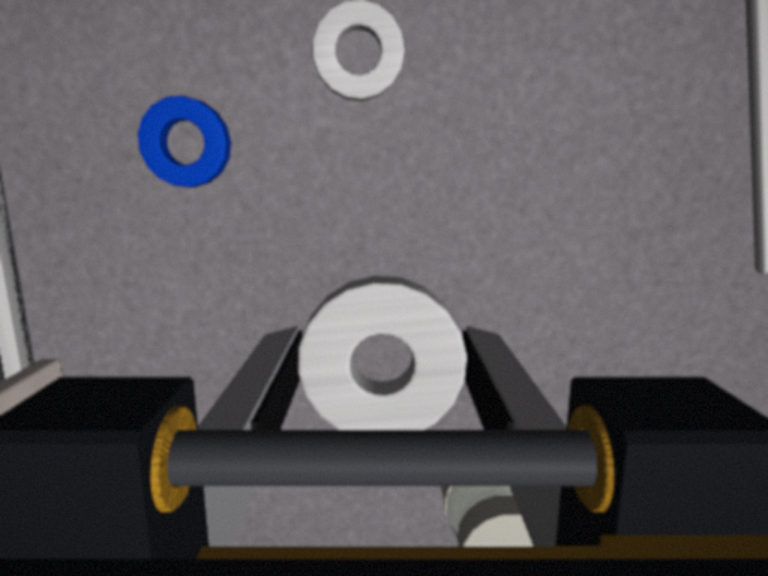

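The ring is held level, with its hole at (382,363). Next I'll look at the post with the wrist camera.

Request:
play_rows(translation=[[0.01,-0.05,0.05],[0.04,-0.11,0.06],[0.04,-0.17,0.06],[0.04,-0.23,0.06],[0.04,-0.271,0.06],[0.04,-0.271,0.06],[0.04,-0.271,0.06],[0.04,-0.271,0.06],[0.04,-0.271,0.06]], yaw=[0,0,0,0,0,0,0,0,0])

```text
clock: 10.65
eef_pos: [639.7, 7.3, 161.2]
eef_rot: [3.142, -0.0, -3.14]
wrist_force: [-0.2, -0.5, -1.5]
finger_gap: 59.0
finger_force: 25.0
```

```bash
cat > w.py <<'E'
from h import *
s=telemetry.read_state();c=grab('wrist');print(s['eef_pos'],s['eef_rot'])
np.save('w3.npy',c,allow_pickle=True);save(c,'w3')
print(proj(c,[[570.5,6,67],[570.5,6,13]])*1.5, 'pred post*1.5')
z=s['eef_pos'][2]
w=np.load('w2.npy',allow_pickle=True).item()
from r import rings
p=np.array(s['eef_pos']); print('ring in hand');
for thr in(125,140): rings(c,p[:2],z+12.6,30,thr)
E
python3 w.py
```

```text
[639.69644308   7.34582238 161.20710498] [ 3.14157130e+00 -2.00822512e-04 -3.13999269e+00]
[[377.27206042 161.45993247]
 [377.96160532 162.58516225]] pred post*1.5
ring in hand
hole [640.5   8.7 173.8] r 10.4
hole [640.5   8.8 173.8] r 10.5
```

View pics/w3.png

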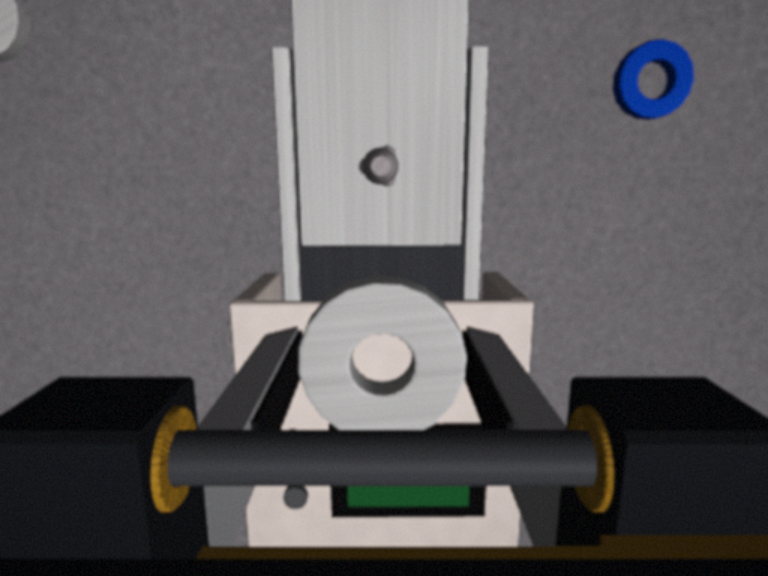

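```bash
python3 - <<'E'
from h import *
c=np.load('w3.npy',allow_pickle=True).item()
g=cv2.cvtColor(c['pixels'],cv2.COLOR_RGB2GRAY)
print(g[94:126,236:272:1][::2].tolist())
print([plane(c,[[u/1.5,165/1.5]],67)[0].round(1) for u in (380,383)])
# plate edges, guides by gradient at row 150/1.5 -> y centre
row=g[85:95].mean(0); d=np.diff(row); i=np.argsort(-abs(d))[:14]; print(sorted((int(k),round(float(d[k]),0)) for k in i))
t=np.load('t4.npy',allow_pickle=True).item(); gt=cv2.cvtColor(t['pixels'],cv2.COLOR_RGB2GRAY)
print(gt[190:208,256:276].tolist())
E
```

```text
[[176, 179, 179, 179, 178, 179, 177, 175, 178, 177, 176, 176, 181, 180, 181, 182, 184, 182, 179, 180, 183, 179, 174, 167, 176, 180, 180, 182, 180, 181, 181, 178, 176, 177, 176, 174], [180, 178, 181, 179, 179, 180, 175, 174, 181, 179, 179, 176, 178, 178, 182, 181, 179, 176, 177, 169, 160, 146, 144, 155, 166, 174, 180, 177, 182, 184, 182, 179, 175, 177, 177, 177], [178, 180, 181, 179, 181, 179, 177, 179, 178, 180, 176, 170, 162, 146, 139, 124, 117, 109, 100, 93, 83, 82, 96, 109, 124, 140, 161, 172, 181, 180, 180, 178, 178, 178, 174, 177], [178, 180, 181, 180, 180, 176, 178, 177, 172, 158, 132, 97, 73, 58, 54, 48, 50, 56, 60, 64, 72, 70, 73, 86, 105, 118, 134, 152, 175, 185, 180, 178, 178, 176, 178, 176], [178, 175, 178, 181, 179, 180, 176, 158, 117, 83, 54, 44, 48, 51, 52, 60, 63, 71, 76, 80, 79, 85, 84, 88, 86, 97, 117, 141, 171, 182, 180, 176, 177, 174, 178, 175], [180, 177, 183, 181, 182, 172, 150, 105, 60, 45, 46, 47, 52, 70, 87, 101, 118, 128, 126, 123, 113, 110, 107, 107, 105, 104, 102, 124, 153, 178, 185, 181, 177, 176, 177, 176], [177, 179, 180, 172, 148, 106, 73, 49, 43, 44, 4
[... 3070 characters left out ...]
9, 228, 229, 227, 209, 156, 133, 130, 125, 110, 89, 94, 153, 216, 231, 230, 227, 227, 229], [229, 230, 228, 229, 230, 224, 185, 146, 114, 92, 79, 82, 126, 193, 229, 232, 229, 227, 227, 229], [229, 230, 229, 228, 231, 229, 216, 176, 134, 108, 104, 126, 172, 223, 231, 231, 228, 227, 227, 229], [229, 229, 228, 228, 230, 231, 227, 216, 198, 181, 184, 202, 219, 229, 230, 229, 229, 227, 227, 229], [229, 230, 229, 228, 229, 231, 229, 228, 227, 225, 226, 229, 230, 229, 229, 229, 228, 227, 227, 228], [229, 230, 229, 228, 230, 230, 228, 227, 230, 231, 231, 230, 229, 228, 228, 230, 229, 227, 227, 229], [230, 230, 229, 229, 230, 230, 228, 227, 228, 231, 230, 230, 228, 228, 229, 229, 229, 227, 227, 229]]
```

```bash
python3 - <<'E'
from h import *
from r import rings
c=np.load('w2.npy',allow_pickle=True).item()
for t in(125,140,150): rings(c,(599.4,277.2),101.3+12.6,30,t)
# manual: post tip
c=np.load('w3.npy',allow_pickle=True).item()
print(plane(c,[[253.3,110]],67))
# outer rim left/right & top edges of the held ring in w3 (px/1.5): 299..467
print(plane(c,[[299.5/1.5,358/1.5],[466.5/1.5,358/1.5]],173.8))
E
```

```text
hole [600.7 278.7 113.9] r 11.4
hole [600.7 278.6 113.9] r 11.7
hole [600.7 278.6 113.9] r 11.8
[[572.30166676   7.40803953  67.        ]]
[[638.71149319 -20.3328396  173.8       ]
 [638.56265861  38.15037937 173.8       ]]
```

Request:
play_rows(translation=[[-0.03,-0.001,-0.02],[-0.06,-0.0013,-0.05],[-0.0687,-0.0013,-0.07],[-0.0687,-0.0013,-0.085],[-0.0687,-0.0013,-0.089],[-0.0687,-0.0013,-0.089],[-0.0687,-0.0013,-0.089]], yaw=[0,0,0,0,0,0,0])

```text
clock: 11.58
eef_pos: [571.6, 5.0, 72.9]
eef_rot: [-3.142, 0.001, -3.141]
wrist_force: [0.2, 1.0, -0.9]
finger_gap: 59.3
finger_force: 25.0
```

Request:
play_rows(translation=[[0,0,-0.004],[0,0,-0.008],[0,0,-0.011],[0,0,-0.013],[0,0,-0.013]], yaw=[0,0,0,0,0])

```text
clock: 12.2
eef_pos: [571.0, 5.0, 59.2]
eef_rot: [-3.142, -0.0, -3.141]
wrist_force: [-0.0, 0.3, -0.8]
finger_gap: 59.2
finger_force: 25.0
```

Request:
play_rows(translation=[[0,0.0008,0],[0,0.0008,-0.002],[0,0.0008,-0.004],[0,0.0008,-0.006],[0,0.0008,-0.007],[0,0.0008,-0.007]], yaw=[0,0,0,0,0,0])

```text
clock: 12.95
eef_pos: [571.0, 5.8, 52.3]
eef_rot: [-3.142, -0.0, -3.141]
wrist_force: [-0.0, 0.5, -1.7]
finger_gap: 59.3
finger_force: 25.0
```

Request:
play_rows(translation=[[0,0,0],[0,0,0],[0,0,0],[0,0,0.015],[0,0,0.025],[0,0,0.025]], yaw=[0,0,0,0,0,0], hand=0.8)

```text
clock: 13.7
eef_pos: [571.6, 5.8, 78.7]
eef_rot: [-3.141, 0.002, -3.141]
wrist_force: [0.2, 0.0, -0.0]
finger_gap: 75.3
finger_force: 0.0
```

Request:
play_rows(translation=[[0,0,0],[0,0,0],[0,0,0],[0,0,0],[0,0,0]], yaw=[0,0,0,0,0], hand=0.32)

```text
clock: 14.32
eef_pos: [571.0, 5.8, 77.3]
eef_rot: [3.142, -0.0, -3.141]
wrist_force: [-0.3, -0.3, -0.1]
finger_gap: 31.0
finger_force: 0.0
```

Request:
play_rows(translation=[[0,0,-0.006],[0,0,-0.01],[0,0,-0.012],[0,0,-0.012]], yaw=[0,0,0,0])

```text
clock: 14.82
eef_pos: [570.9, 5.8, 65.1]
eef_rot: [-3.142, -0.0, -3.141]
wrist_force: [-0.1, -0.3, 0.1]
finger_gap: 30.2
finger_force: 0.0
```

Request:
play_rows(translation=[[0,0,-0.002],[0,0,-0.003],[0,0,-0.004],[0,0,-0.004]], yaw=[0,0,0,0])

```text
clock: 15.32
eef_pos: [571.2, 6.0, 61.7]
eef_rot: [3.141, 0.001, -3.141]
wrist_force: [0.7, 2.3, 3.6]
finger_gap: 30.2
finger_force: 2.0
```

Contact is at the expected height, so now I press.

Request:
play_rows(translation=[[0,0,-0.001],[0,0,-0.002],[0,0,-0.003],[0,0,-0.004],[0,0,-0.005],[0,0,-0.006]], yaw=[0,0,0,0,0,0])

```text
clock: 16.08
eef_pos: [571.1, 5.8, 55.3]
eef_rot: [-3.142, 0.0, -3.141]
wrist_force: [0.6, 1.7, 2.8]
finger_gap: 29.9
finger_force: 1.6
```

Request:
play_rows(translation=[[0,0,-0.004],[0,0,-0.009],[0,0,-0.014],[0,0,-0.019],[0,0,-0.024],[0,0,-0.026],[0,0,-0.026]], yaw=[0,0,0,0,0,0,0])

```text
clock: 16.95
eef_pos: [571.0, 5.8, 29.2]
eef_rot: [-3.142, -0.0, -3.141]
wrist_force: [-0.6, 0.1, 0.2]
finger_gap: 30.2
finger_force: 0.0
```

Request:
play_rows(translation=[[0,0,-0.001],[0,0,-0.002],[0,0,-0.003],[0,0,-0.003]], yaw=[0,0,0,0])

```text
clock: 17.45
eef_pos: [571.7, 5.8, 27.2]
eef_rot: [-3.142, 0.002, -3.141]
wrist_force: [-0.5, -0.6, 7.2]
finger_gap: 29.9
finger_force: 3.7
```

Request:
play_rows(translation=[[0,0,0.05],[0,0,0.085],[-0.03,0.06,0.1],[-0.095,0.2598,0.1],[-0.095,0.2598,0.1],[-0.095,0.2598,0.1],[-0.095,0.2598,0.1],[-0.095,0.2598,0.1],[-0.095,0.2598,0.05],[-0.095,0.2598,0.0],[-0.095,0.2598,-0.003],[-0.095,0.2598,-0.003]], yaw=[0,0,0,0,0,0,0,0,0,0,0,0], hand=1.0)

```text
clock: 18.95
eef_pos: [477.0, 265.4, 24.9]
eef_rot: [3.141, 0.001, 3.141]
wrist_force: [0.1, 0.4, 0.4]
finger_gap: 94.1
finger_force: 0.0
```

Request:
play_rows(translation=[[0,0,-0.005],[0,0,-0.01],[0,0,-0.015],[0,0,-0.019],[0,0,-0.019]], yaw=[0,0,0,0,0])

```text
clock: 19.58
eef_pos: [475.8, 265.6, 4.0]
eef_rot: [-3.141, -0.001, -3.141]
wrist_force: [-0.1, -0.0, 0.1]
finger_gap: 94.3
finger_force: 0.0
```

Request:
play_rows(translation=[[0,0,-0.002],[0,0,-0.002],[0,0,-0.002],[0,0,-0.002],[0,0,-0.002],[0,0,-0.002],[0,0,-0.002]], yaw=[0,0,0,0,0,0,0], hand=0.35, force=25)

```text
clock: 20.45
eef_pos: [476.0, 265.6, 2.4]
eef_rot: [3.142, 0.0, -3.141]
wrist_force: [0.3, -0.1, 1.3]
finger_gap: 45.2
finger_force: 25.0
```

Request:
play_rows(translation=[[0,0,0.02],[0,0,0.06],[0,0,0.1],[0,0,0.1],[0,0,0.1],[0,0,0.1]], yaw=[0,0,0,0,0,0])

```text
clock: 21.2
eef_pos: [475.5, 265.3, 101.1]
eef_rot: [-3.141, -0.002, -3.141]
wrist_force: [0.1, -0.6, -0.9]
finger_gap: 45.3
finger_force: 25.0
```

```bash
python3 - <<'E'
from h import *
from r import rings
p=telemetry.read_state()['eef_pos'];c=grab('wrist');print(p)
for t in(125,140,150): rings(c,p[:2],p[2]+10.2,23,t)
t=grab('top');a=t['pixels'][170:290,135:320];b=c['pixels'][150:330,120:400]
im=np.zeros((480,740,3),np.uint8);im[:]=cv2.resize(a,None,fx=4,fy=4)[:, :740];im[:180,:280]=b
cv2.imwrite('pics/n1.png',im[:,:,::-1])
E
```

```text
[475.4624623  265.33747996 101.06735707]
hole [477.9 268.  111.3] r 8.4
hole [476.1 266.8 111.3] r 11.0
hole [475.8 266.8 111.3] r 11.5
```

View pics/n1.png

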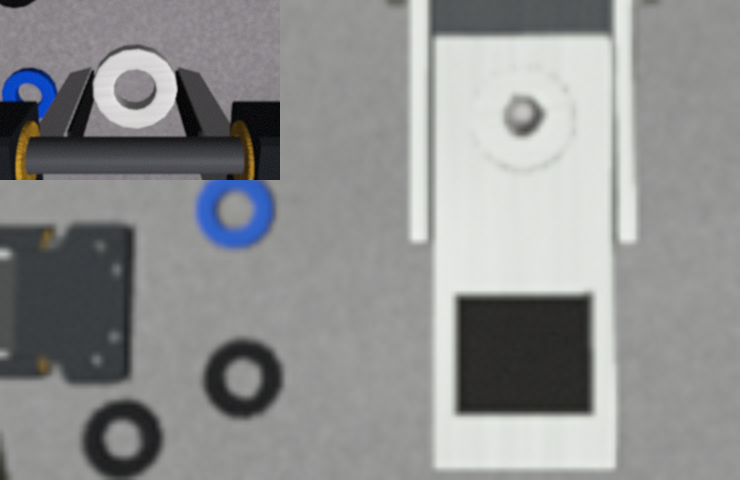

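The wide ring lies home around the post at (523,115). The narrow ring is held level.

Request:
play_rows(translation=[[0.02,-0.05,0.005],[0.04,-0.11,0.005],[0.0963,-0.2594,0.005],[0.0963,-0.2594,0.005],[0.0963,-0.2594,0.005],[0.0963,-0.2594,0.005],[0.0963,-0.2594,0.005],[0.0963,-0.2594,-0.02],[0.0963,-0.2594,-0.03],[0.0963,-0.2594,-0.03],[0.0963,-0.2594,-0.03]], yaw=[0,0,0,0,0,0,0,0,0,0,0])

```text
clock: 22.68
eef_pos: [572.6, 6.5, 73.1]
eef_rot: [-3.142, 0.001, -3.141]
wrist_force: [0.3, 0.3, -0.1]
finger_gap: 45.4
finger_force: 25.0
```

Request:
play_rows(translation=[[0,0,0],[0,0,0]], yaw=[0,0])

```text
clock: 22.92
eef_pos: [572.5, 6.2, 72.7]
eef_rot: [-3.142, 0.001, -3.141]
wrist_force: [0.8, -0.4, -0.6]
finger_gap: 44.9
finger_force: 25.0
```

Request:
play_rows(translation=[[-0.0006,-0.0002,-0.003],[-0.0006,-0.0002,-0.007],[-0.0006,-0.0002,-0.011],[-0.0006,-0.0002,-0.014],[-0.0006,-0.0002,-0.017],[-0.0006,-0.0002,-0.0195],[-0.0006,-0.0002,-0.0195]], yaw=[0,0,0,0,0,0,0])

```text
clock: 23.8
eef_pos: [571.6, 6.0, 52.7]
eef_rot: [-3.142, -0.0, -3.141]
wrist_force: [-0.2, -0.8, -1.3]
finger_gap: 45.0
finger_force: 25.0
```

Request:
play_rows(translation=[[0,0,0],[0,0,0],[0,0,0],[0,0,0.015],[0,0,0.025],[-0.0005,0,0.025]], yaw=[0,0,0,0,0,0], hand=0.7)

```text
clock: 24.55
eef_pos: [571.8, 6.0, 79.2]
eef_rot: [-3.141, 0.002, -3.141]
wrist_force: [0.8, -0.1, -0.3]
finger_gap: 66.1
finger_force: 0.0
```

Request:
play_rows(translation=[[0,0,0],[0,0,0],[0,0,0],[0,0,0],[0,0,0]], yaw=[0,0,0,0,0], hand=0.285)

```text
clock: 25.18
eef_pos: [571.2, 6.0, 77.8]
eef_rot: [-3.142, -0.0, -3.141]
wrist_force: [0.1, -1.1, -0.7]
finger_gap: 27.3
finger_force: 0.0
```

Request:
play_rows(translation=[[0,0,-0.006],[0,0,-0.01],[0,0,-0.014],[0,0,-0.016],[0,0,-0.018],[0,0,-0.018]], yaw=[0,0,0,0,0,0])

```text
clock: 25.92
eef_pos: [571.5, 6.1, 60.1]
eef_rot: [3.142, 0.001, -3.141]
wrist_force: [0.7, 2.0, 2.1]
finger_gap: 26.9
finger_force: 1.0
```

Request:
play_rows(translation=[[0,0,-0.001],[0,0,-0.002],[0,0,-0.003],[0,0,-0.004],[0,0,-0.005],[0,0,-0.006],[0,0,-0.007]], yaw=[0,0,0,0,0,0,0])

```text
clock: 26.8
eef_pos: [571.2, 6.0, 52.8]
eef_rot: [-3.142, 0.0, -3.141]
wrist_force: [1.7, 1.4, 3.1]
finger_gap: 26.8
finger_force: 2.0
```

Request:
play_rows(translation=[[0,0,-0.004],[0,0,-0.008],[0,0,-0.011],[0,0,-0.012],[0,0,-0.012]], yaw=[0,0,0,0,0])

```text
clock: 27.42
eef_pos: [571.1, 6.0, 40.7]
eef_rot: [-3.142, -0.0, -3.141]
wrist_force: [-0.4, -0.7, -0.1]
finger_gap: 26.9
finger_force: 0.0
```

Request:
play_rows(translation=[[0,0,-0.001],[0,0,-0.002],[0,0,-0.003],[0,0,-0.003]], yaw=[0,0,0,0])

```text
clock: 27.92
eef_pos: [572.2, 6.0, 39.2]
eef_rot: [-3.141, 0.003, -3.141]
wrist_force: [-1.8, 0.4, 10.4]
finger_gap: 26.6
finger_force: 5.4
```

The ring top is at 39 mm (13+14+12), so it is home. I'll retract and check.

Request:
play_rows(translation=[[0,0,0.03],[0,0,0.08],[-0.05,0,0.12],[-0.11,0.06,0.14],[-0.15,0.12,0.15],[-0.15,0.15,0.15],[-0.15,0.15,0.15],[-0.15,0.15,0.15],[-0.15,0.15,0.15]], yaw=[0,0,0,0,0,0,0,0,0])

```text
clock: 29.05
eef_pos: [421.6, 155.0, 187.6]
eef_rot: [-3.141, -0.0, 3.14]
wrist_force: [-0.1, 0.1, -0.3]
finger_gap: 26.5
finger_force: 0.0
```

```bash
python3 - <<'E'
from h import *
t=grab('top');a=t['pixels'][150:290,215:320];s=grab('scene');b=s['pixels'][140:280,180:300]
im=np.hstack([cv2.resize(x,(400,480),interpolation=cv2.INTER_CUBIC) for x in(a,b)])
cv2.imwrite('pics/f.png',im[:,:,::-1])
E
```

```text
(no output)
```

View pics/f.png

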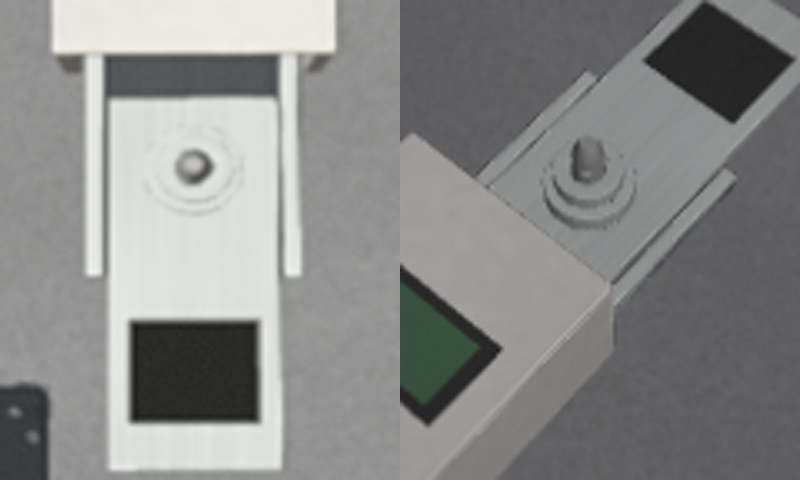

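Both rings are stacked flat around the post, at (193,165) in the top crop and (590,185) in the scene crop, and the carriage is out.

```bash
python3 -c "
from cell import manip
print(manip.sign_off())"
```

```text
the job is handed in; nothing more can be done
None
```

The carriage is drawn out to its stop and both rings are pressed home on the post, the wide one on the plate and the narrow one on top; the job was handed in at about 29 s, but the sign-off returned no verdict.

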